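# Free the V-block from the ratchet clamp

## Task

Tip the pawl's thumb lever back so that the pawl lifts out of the teeth, then draw the toothed bar by its upright handle all the way back so that the clamp stands fully open. Only then lift the V-block out of the clamp and set it down upright and flat in the tin tray, without dropping it, and leave the clamp open and the other things alone.

Things in the scene. Friction and masses are not known exactly. Their poses are not given: they have to be found in the camera images.
- clamp: Sizes in mm. Grey ratchet clamp fixed to the bench. Origin: centre of base, at bench level; z up; toothed bar along y. Base plate 90 (x) by 310 (y -150 to 160), 12 high. Fixed jaw, 60 wide, 50 high, no lip, face at y = 142, at the +y end. Two cheeks (x -20 to 20, y -60 to 0, top 73 high) hold the pawl's pivot (y -45, z 64). Bar 20 wide, tooth tips at z = 42. The V-block stands between the jaws.
- rack (a joint): Position of the toothed bar with its moving jaw and handle (m): 0 fully shut, grows as the bar is drawn along the clamp's -y, stop at 0.055. Starts at 0 to 0.004. Light friction (about 2.5 N plus slight damping), stays where left. While the pawl is down it can be drawn back only about 5 mm from 0 before a tooth (pitch 14 mm) meets the pawl.
- pawl (a joint): Angle of the steel pawl (rad): 0 with its nose down in the teeth, stop at 0.85 fully tipped back; the nose is clear of all teeth above about 0.25. Stiff pivot: it stays where it is left; about 2 N at the thumb lever moves it.
- thumb_pad (a point): Centre of the cross bar (12 diameter, 26 long along the clamp's x) at the top of the pawl's thumb lever, 60 from the pivot. At angle 0 it stands at clamp y = -24, z = 120; pushed towards the clamp's -y it swings over the pivot to y = -78, z = 114. The lever below it is 12 wide. Free space all round it.
- handle_grip (a point): Middle of the upper part of the upright square handle (18 by 18, rounded, standing free from 41 to 97 above the bench) at the -y end of the toothed bar; 80 above the bench, at clamp y = -155 minus the rack joint.
- jaw_lip (a point): Outer upper edge of the moving jaw's lip, 62 above the bench, at clamp y = +94 minus the rack joint. The jaw is 44 wide; its lip is 40 wide, 8 thick (underside at z = 54), overhangs the jaw face by 18 and covers the edge of the V-block until the bar is drawn out about 20 mm or more.
- clamp_seat (a point): Point on the clamp's base plate (12 above the bench, clamp y = +110) where the V-block stands at the start.
- vblock: Bare steel V-block to be freed, 50 (its x) by 60 (its y) by 40 high, 0.55 kg, in the clamp. Origin: centre of its underside; z up; the V groove is open upward and runs along its x. Can be gripped across x (50 mm, the end faces) near the middle.
- parts_tray: Loose pressed tin tray, 150 (its x) by 240 (its y), rim 24 high, floor and walls 2 thick. Origin: centre of its underside.
- tin_flux: Bystander: closed round tin 61 across, 50 high. Origin under its centre.
- small_vblock: Bystander: smaller V-block 42 by 51 by 34 high standing on the bench outside the clamp. Origin under its centre.
- punch_b: Bystander: steel punch 12 thick, 130 long along its y, lying on the bench. Origin under its middle.
Mind the look-alikes: they are no part of the job. Leave any red or yellow look-alike of the vblock alone.

How it is judged:
By the outcome, as a careful person would: the job done as asked, in the order asked, and still so for the second after the job is handed in, with the robot touching nothing.
It also fails if it takes over 53 s, if anything falls off the work surface, if the arm or the gripper's body presses on something with over 40 N, if the wrist force passes 120 N, or if a joint passes its speed limit or range.

## Robot

A 7-joint arm with a two-finger parallel gripper is mounted at the origin on a cart in front of the work surface, level with it; the furniture and walls round the work are solid. World frame = base frame: x ahead of the robot, y to its left, z up, the work surface at z = 0. Lengths are in m, angles in rad, forces in N, time in s.
With the tool pointing down it reaches from about 0.425 to 0.875 m from the base axis. Payload 4.7 kg.
Tool frame: the origin (TCP) lies at the very end of the fingers, on their centre line; the grasp point (between the pads) lies behind it (ctrl.tcp_to_grasp is the y of the grasp point in the tool frame, in m); y points along the fingers, x is the direction in which the jaws open and shut, and the axes are right-handed (so a half turn about y gives the same grasp; the last joint's range is limited). The gripper opens to 87 mm and grips with 3 to 60 N. Pads are 19 mm wide; open, the fingers measure 117 mm over their backs; the gripper's body (75 mm by 190 mm) begins 51 mm behind the grasp point.
Start: joints at [1.163, 0.321, -0.07, 1.45, 0.023, 1.371, -0.057], TCP at [0.266, -0.593, 0.223] pointing down, gripper open.
Joint ranges: [-2.86, 2.86], [-0.3, 2.09], [-1.38, 1.24], [0.06, 2.45], [-1.56, 4.7], [0.09, 2.05], [-2.69, 2.69]. Speed limits (rad/s): [2.57, 2.57, 3.14, 3.14, 3.14, 3.14, 3.14].

## Interface

Orientations are given as a rotation vector (axis times angle).
In Python, from bench import ctrl, get_image, workorder gives the robot as it stands.
- The arm moves only by the tool drive_tool, never from a script. Its argument "increments" is text: rows parted by semicolons, each of 5 numbers parted by spaces: the shift along the tool's x, y, z in mm, then the turn about the tool's y in degrees, then the closure in counts, from 0 (fully open) to 255 (shut). In form: tx ty tz yaw fingers; .... A call has 1 to 20 rows; each row shifts and turns the commanded pose from where the row before left it, along the tool's axes as they then stand; what a row does not reach is not made up. A row lasts 1/8 s, in which the tool goes at most 62.5 mm and 10.7 degrees, less where a joint would pass 70% of its speed; a pose out of reach is approached as far as the arm can. A call is refused whole if a number of a shift passes 62.5 or a number of a turn 10.7, either way. A call with a gripper value outside its range is refused whole. The fingers move at their own pace and stop on an object; "squeeze" is the grip in N (left out, the last holds). Time passes only in rows, so rows that do not move let the fingers close. It gives the time, the measured TCP pose, the force and the opening at its end, in the units of the state.
- ctrl.get_state(): the state, without advancing time (a new reading comes with each control period).
- get_image(name): name is "scene" or "side" or "wrist"; returns a dict with "img" (400x640x3 uint8, red, green, blue), "mtx" (3x3 intrinsics, pixels), "k1" (the pictures are not rectified: a ray, as slopes to the right and down, at radius r is drawn at 1 + k1 r^2 times it, then the intrinsics apply), "camera_from_world" (4x4, takes a point from world to camera coordinates). Camera axes: x right, y up, looking along -z (the intrinsics and any distortion apply to the point x, -y, -z); pixel columns grow to the right and rows downward; lengths in m; the calibration is good to about 2 mm. A picture is of the moment at which its call begins. There is no depth.
- workorder.close_job(): hands the job in, once; it reports no verdict.
The state is a dict: "time": time; "joint_positions": joint angles; "qd": joint speeds; "joint_torque": joint torques, N m; "position": TCP position; "tool_rot": TCP orientation; "ft_force": force on the tool from outside, world axes, zero at the start; "torque": the same for the moment, N m; "grip_width": opening from 0.0 (shut) to 1.0 (fully open).
Only numpy, scipy, OpenCV 4.12 (cv2) and the standard library are available. Lean on these libraries where they do the work, as an engineer would, in place of code of your own. Each camera call takes 0.05 s, during which the arm holds its last target.

## Working session

There is one attempt and no reset: what is moved stays moved. The work goes in short steps, Python scripts to look and compute and a tool call to move; the robot and the scene stay as the last step left them, time stands still between calls to the robot, and variables do not carry over. Pictures are saved under pics/ and viewed, and the job is handed in when it is done.

Besides the shell and the picture viewer there is one more tool, called after "Emit:" as name(argument=value, ...) on one line, values as JSON. drive_tool: Moves the arm, as the interface text tells. Its arguments: {"type":"object","properties":{"increments":{"type":"string"},"squeeze":{"type":"number"}},"required":["increments"]}

```bash
ls; mkdir -p pics
python3 - <<'E'
from bench import ctrl,get_image
import cv2
s=ctrl.get_state()
for k,v in s.items(): print(k,v)
print(ctrl.tcp_to_grasp)
for n in ("scene","side","wrist"):
    d=get_image(n); cv2.imwrite(f"pics/{n}0.png",d["img"][:,:,::-1])
    print(n,d["mtx"],d["k1"],d["camera_from_world"])
E
```

```text
pics
time 0.0
joint_positions [ 1.16310979  0.32182901 -0.07007882  1.45171678  0.0226012   1.37078737
 -0.05687875]
qd [ 0.00033854 -0.00030157  0.00077014  0.00012799  0.00174697 -0.00130379
  0.00050111]
joint_torque [-4.88238254e-05 -4.91290891e+01 -4.04072385e-01 -3.12536001e+01
 -6.38788892e-02  4.36902547e-02  1.64138864e-04]
position [ 0.26582055 -0.59253471  0.2214366 ]
tool_rot [-1.37873336  0.89437611 -0.89159278]
ft_force [ 0.38234566 -0.52746911  0.54990036]
torque [-0.0072731   0.00393354 -0.02736475]
grip_width 0.9982963390472238
-0.0187
scene [[509.54380487   0.         314.32496957]
 [  0.         509.54380487 207.63532743]
 [  0.           0.           1.        ]] -0.03285060996365092 [[ 0.57167081 -0.82047851  0.0027394  -0.31375414]
 [ 0.58175468  0.40768916  0.7038118  -0.40570308]
 [-0.57857927 -0.400755    0.7103812  -1.2947098 ]
 [ 0.          0.          0.          1.        ]]
side [[379.59371435   0.         323.12550059]
 [  0.         379.59371435 201.13940665]
 [  0.           0.           1.        ]] -0.002596044543824359 [[-0.96828977 -0.24973326  0.00694426  0.56275764]
 [ 0.22257682 -0.84970527  0.47797544 -0.16837004]
 [-0.1134658   0.46436436  0.87834575 -1.04647215]
 [ 0.          0.          0.          1.        ]]
wrist [[286.00674224   0.         318.01452573]
 [  0.         286.00674224 198.23016582]
 [  0.           0.           1.        ]] -0.04299940823223161 [[ 0.40891494 -0.91257164 -0.00125703 -0.64836239]
 [ 0.87737659  0.39352247 -0.27450024  0.03245437]
 [ 0.2509958   0.11114436  0.96158621 -0.39033903]
 [ 0.          0.          0.          1.        ]]
```

View pics/scene0.png

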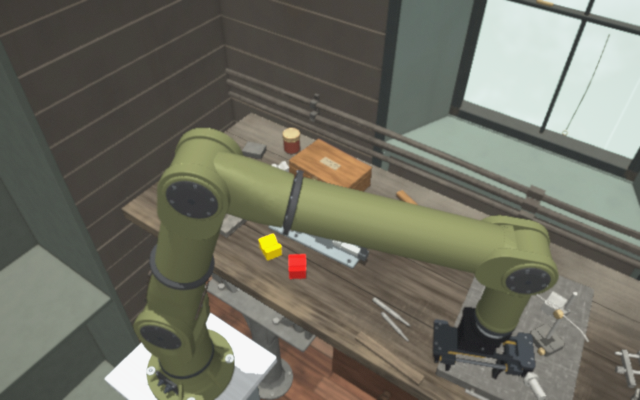

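View pics/side0.png

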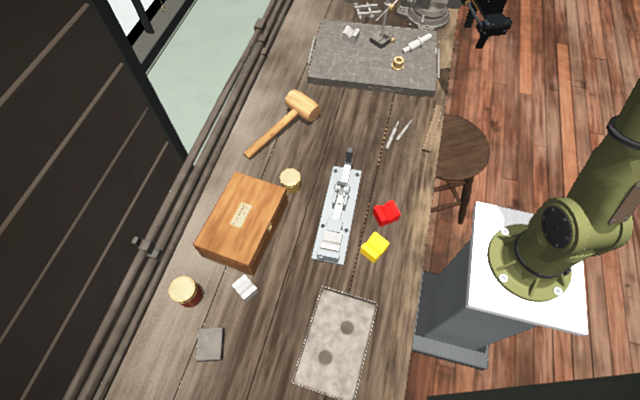

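View pics/wrist0.png

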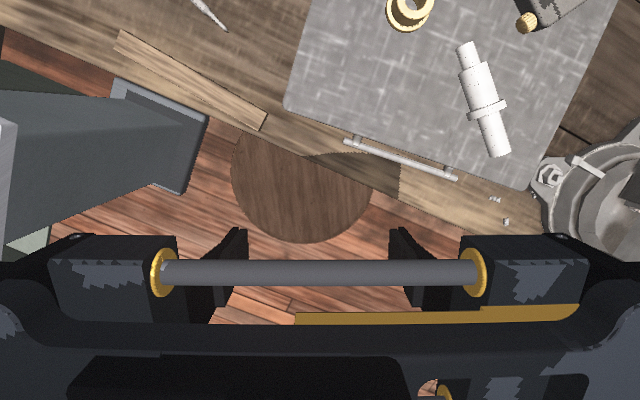

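```bash
cat > h.py <<'E'
import numpy as np, cv2
from bench import ctrl,get_image
from scipy.spatial.transform import Rotation as R
def und(d,u,v):
    K=d["mtx"];k=d["k1"]
    x=(u-K[0,2])/K[0,0];y=(v-K[1,2])/K[1,1]
    a,b=x,y
    for _ in range(30):
        f=1+k*(a*a+b*b);a,b=x/f,y/f
    return a,b
def ray(d,u,v):
    a,b=und(d,u,v);M=d["camera_from_world"];Rm=M[:3,:3];t=M[:3,3]
    return -Rm.T@t, Rm.T@np.array([a,-b,-1.])
def onz(d,u,v,z):
    c,r=ray(d,u,v);return c+r*(z-c[2])/r[2]
def proj(d,p):
    M=d["camera_from_world"];q=M[:3,:3]@np.asarray(p,float)+M[:3,3]
    a,b=q[0]/-q[2],-q[1]/-q[2];f=1+d["k1"]*(a*a+b*b)
    K=d["mtx"];return np.array([K[0,0]*a*f+K[0,2],K[1,1]*b*f+K[1,2]])
def crop(d,x0,y0,x1,y1,s,name,pts=()):
    im=cv2.resize(np.ascontiguousarray(d["img"][y0:y1,x0:x1,::-1]),None,fx=s,fy=s,interpolation=cv2.INTER_CUBIC)
    for p in pts:
        u=((np.array(p)-[x0,y0]+.5)*s).astype(int); cv2.circle(im,tuple(int(i) for i in u),2,(255,0,255),-1)
    cv2.imwrite("pics/"+name,im)
E
python3 - <<'E'
from h import *
import pickle
d=get_image("side")
pickle.dump(d,open("side0.pkl","wb"))
crop(d,290,140,410,275,4.4,"s_clamp.png")
crop(d,280,280,390,400,5,"s_tray.png")
E
```

```text
(no output)
```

View pics/s_clamp.png

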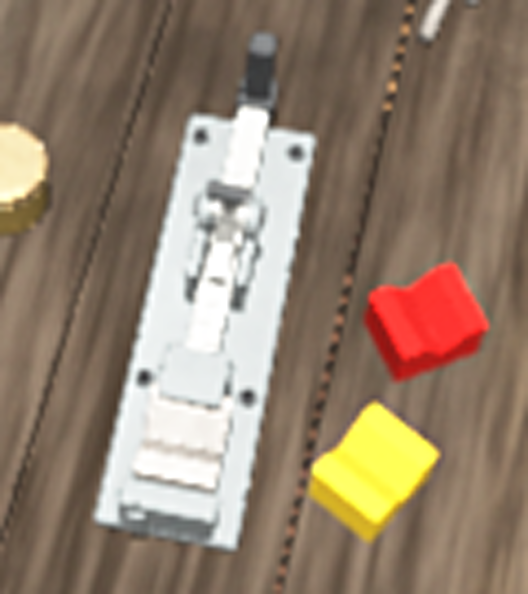

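View pics/s_tray.png

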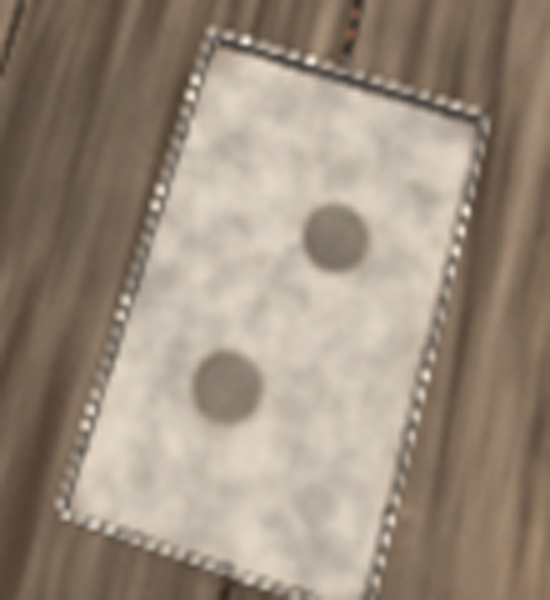

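```bash
cat > fit.py <<'E'
from h import *
import pickle
d=pickle.load(open("side0.pkl","rb"))
def fitrect(pw,po):
    # rigid 2D fit: local->world
    a=po-po.mean(0);b=pw-pw.mean(0)
    th=np.arctan2((a[:,0]*b[:,1]-a[:,1]*b[:,0]).sum(),(a*b).sum())
    c,s=np.cos(th),np.sin(th);Rm=np.array([[c,-s],[s,c]])
    t=pw.mean(0)-Rm@po.mean(0)
    return th,t,(pw-(po@Rm.T+t))
px=np.array([(192,116),(315,134),(238,549),(97,520)])/4.4+[290,140]-.5
pw=np.array([onz(d,u,v,.012)[:2] for u,v in px]);print(pw)
# which side is +x? clamp y = from handle to fixed jaw
ydir=((pw[2]+pw[3])-(pw[0]+pw[1]))/2
xdir=np.array([ydir[1],-ydir[0]]);
side=np.sign((pw[1]-pw[0])@xdir);print("xdir",xdir,side)
po=np.array([(-side*.045,-.15),(side*.045,-.15),(side*.045,.16),(-side*.045,.16)])
th,t,r=fitrect(pw,po);print("clamp",np.degrees(th),t,"\n",r)
px=np.array([(212,33),(487,118),(62,513)])/5+[280,280]-.5
pw=np.array([onz(d,u,v,.024)[:2] for u,v in px]);print(pw,np.linalg.norm(pw[1]-pw[0]),np.linalg.norm(pw[2]-pw[0]))
c=(pw[1]+pw[2])/2
v=pw[2]-pw[0]
print("tray centre",c,"y axis deg",np.degrees(np.arctan2(v[1],v[0]))-90)
s=ctrl.get_state();print(R.from_rotvec(s["tool_rot"]).as_matrix())
E
python3 fit.py
```

```text
[[ 0.591802   -0.16542684]
 [ 0.50460359 -0.17267364]
 [ 0.48854942  0.13769311]
 [ 0.57742917  0.14143812]]
xdir [0.30861585 0.01521349] -1.0
clamp 2.879558929862024 [ 0.54084723 -0.019736  ] 
 [[-0.00152391  0.00185911]
 [ 0.00116404 -0.00086639]
 [ 0.00068324 -0.00010822]
 [-0.00032338 -0.00088451]]
[[0.52949411 0.21384732]
 [0.38293904 0.22114625]
 [0.54001892 0.44963016]] 0.14673671249712247 0.23601762560314526
tray centre [0.46147898 0.33538821] y axis deg -2.555855938965479
[[ 4.09459765e-01 -5.53642122e-04  9.12328008e-01]
 [-9.12327481e-01  9.85700378e-04  4.09460126e-01]
 [-1.12597644e-03 -9.99999361e-01 -1.01498278e-04]]
```

```bash
cat >> h.py <<'E'
TH=np.radians(2.88);CT=np.array([.541,-.020])
def cw(x,y,z):
    c,s=np.cos(TH),np.sin(TH);return np.array([c*x-s*y+CT[0],s*x+c*y+CT[1],z])
def wc(p):
    c,s=np.cos(TH),np.sin(TH);q=np.asarray(p)[:2]-CT;return np.array([c*q[0]+s*q[1],-s*q[0]+c*q[1]])
def rep():
    s=ctrl.get_state();M=R.from_rotvec(s["tool_rot"]).as_matrix()
    print("t",s["time"],"pos",np.round(s["position"],4),"clamp",np.round(wc(s["position"])*1000,1),"x",np.round(M[:,0],3),"yaw",np.round(np.degrees(np.arctan2(M[1,0],M[0,0])),2),"F",np.round(s["ft_force"],1),"w",round(s["grip_width"]*87,1))
    return s,M
def delta(p):
    s,M=rep();return np.round(M.T@(np.asarray(p)-s["position"])*1000,1)
E
python3 - <<'E'
from h import *
import pickle
d=pickle.load(open("side0.pkl","rb"))
for n,u,v,z in [("red",387,213,.02),("yel",375,247,.02),("smallv",245,287,.02),("box near",287,190,.08),("box c",245,272,.08),("tin",290,178,.05)]:
    print(n,onz(d,u,v,z))
s,M=rep()
w=get_image("wrist");Mw=w["camera_from_world"];c=-Mw[:3,:3].T@Mw[:3,3]
print("cam in tool",M.T@(c-s["position"]))
print(delta([*cw(0,40,0)[:2],.25]) if 0 else delta([*cw(0,.03,0)[:2],.23]))
P=[cw(0,-.024,.12),cw(0,-.078,.114),cw(0,-.155,.097),cw(0,.094,.062),cw(0,.11,.052),cw(0,.142,.05)]
crop(d,290,140,410,275,4.4,"s_chk.png",[proj(d,p) for p in P])
E
```

```text
red [ 0.40192255 -0.04139679  0.02      ]
yel [0.41589979 0.0704106  0.02      ]
smallv [0.72285697 0.26542914 0.02      ]
box near [ 0.68824809 -0.00942941  0.08      ]
box c [0.71996886 0.24309772 0.08      ]
tin [ 0.69906004 -0.06674956  0.05      ]
t 0.2 pos [ 0.2659 -0.5928  0.2219] clamp [-303.5 -558.2] x [ 0.409 -0.912 -0.001] yaw -65.83 F [-0.3 -0.3  1.1] w 87.0
cam in tool [-0.00089483 -0.16186786  0.0756183 ]
t 0.25 pos [ 0.266  -0.5928  0.222 ] clamp [-303.5 -558.3] x [ 0.409 -0.912 -0.001] yaw -65.83 F [0.4 0.1 0.8] w 87.2
[-438.    -7.6  496.3]
```

View pics/s_chk.png

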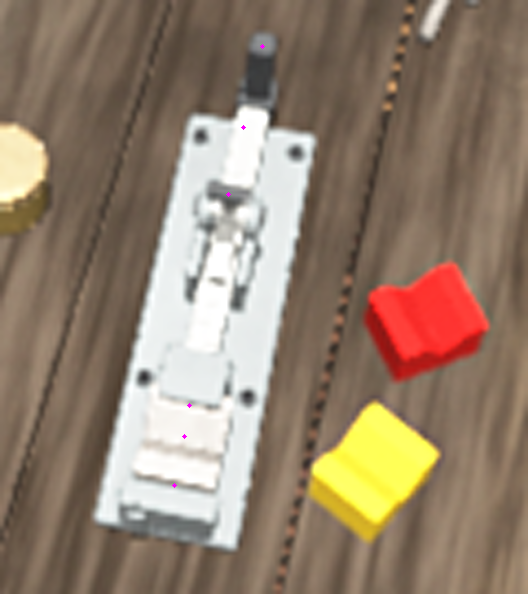

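Emit:
drive_tool(increments="-36.5 0 41.4 0 0;-36.5 0 41.4 0 0;-36.5 0 41.4 0 0;-36.5 0 41.4 0 0;-36.5 0 41.4 0 0;-36.5 0 41.4 0 0;-36.5 0 41.4 0 0;-36.5 0 41.4 0 0;-36.5 0 41.4 0 0;-36.5 0 41.4 0 0;-36.5 0 41.4 0 0;-36.5 0 41.4 0 0", squeeze=10)

```text
time: 1.75
position: [0.5405, 0.0114, 0.2228]
tool_rot: [-1.38, 0.893, -0.894]
ft_force: [0.9, -0.4, 0.1]
grip_width: 1.002
```

Emit:
drive_tool(increments="0 0 0 -9.8 0;0 0 0 -9.8 0;0 0 0 -9.8 0;0 0 0 -9.8 0;0 0 0 -9.8 0;0 0 0 -9.8 0;0 0 0 -9.8 0;0 0 0 0 0;0 0 0 0 0")

```text
time: 2.88
position: [0.54, 0.0099, 0.2225]
tool_rot: [-1.571, -0.036, 0.036]
ft_force: [-0.3, -1.0, -0.3]
grip_width: 1.004
```

Run:
```python
from h import *
import pickle
rep()
w=get_image("wrist");pickle.dump(w,open("w1.pkl","wb"))
P=[cw(0,-.024,.12),cw(0,-.155,.097),cw(0,.094,.062),cw(0,.11,.052),cw(0.045,-.15,.012),cw(-.045,.16,.012),cw(.045,.16,.012),cw(-.045,-.15,.012)]
crop(w,0,0,640,400,1.25,"w1.png",[proj(w,p) for p in P])
```

```text
t 2.875 pos [0.54   0.0099 0.2225] clamp [ 0.5 29.9] x [ 0.999  0.045 -0.   ] yaw 2.6 F [-0.3 -1.  -0.3] w 87.4
```

View pics/w1.png

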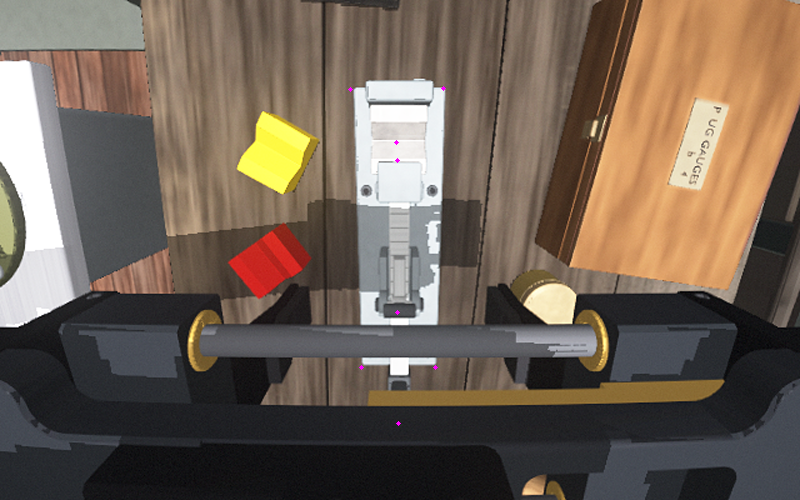

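Emit:
drive_tool(increments="0 30 0 0 255;0 30 0 0 255;0 30 0 0 255;0 28 0 0 255;0 0 -10 0 255;0 0 -10 0 255;0 0 0 0 255;0 0 0 0 255;0 0 0 0 255", squeeze=10)

```text
time: 4.05
position: [0.5413, -0.0097, 0.105]
tool_rot: [-1.571, -0.039, 0.038]
ft_force: [-0.1, -0.2, 1.0]
grip_width: 0.066
```

```bash
sed -i 's/\[.541,-.020\]/[.542,-.020]/' h.py
python3 - <<'E'
from h import *
rep()
w=get_image("side")
crop(w,290,120,410,255,4.4,"s2.png")
w=get_image("wrist")
crop(w,0,0,640,400,1.25,"w2.png")
E
```

```text
t 4.05 pos [ 0.5413 -0.0097  0.105 ] clamp [-0.2 10.3] x [0.999 0.049 0.001] yaw 2.79 F [-0.1 -0.2  1. ] w 5.8
```

View pics/s2.png

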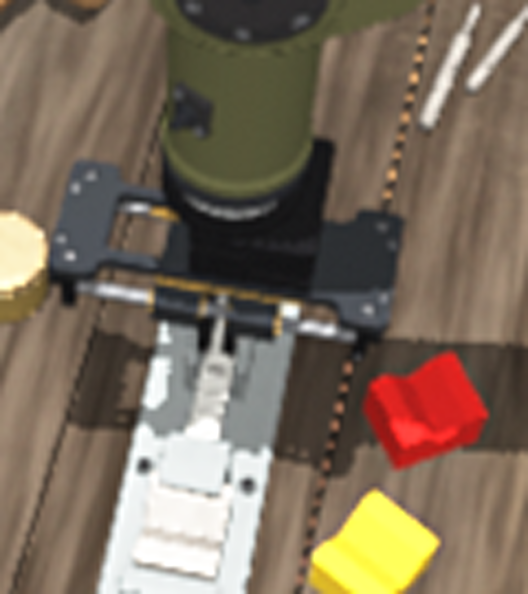

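View pics/w2.png

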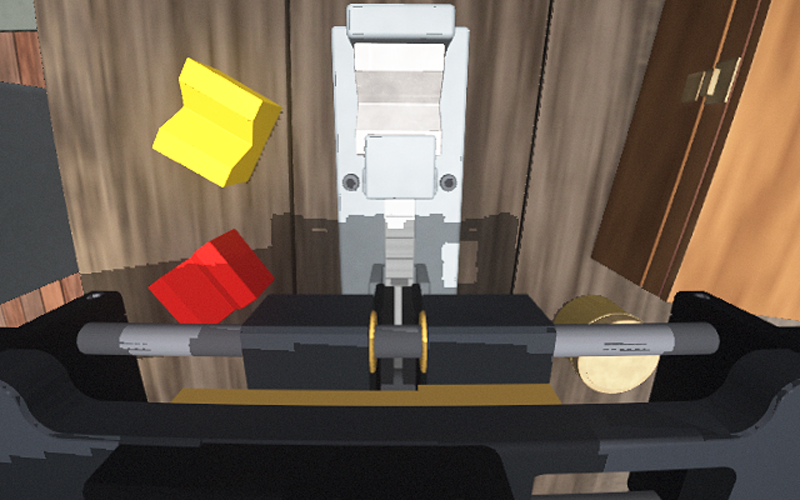

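Emit:
drive_tool(increments="0 0 -8 0 255;0 0 -8 0 255;0 0 -8 0 255;0 0 -8 0 255;0 0 -8 0 255;0 0 0 0 255")

```text
time: 4.9
position: [0.5428, -0.0517, 0.1043]
tool_rot: [-1.572, -0.036, 0.037]
ft_force: [-0.4, 0.1, 0.4]
grip_width: 0.005
```

Run:
```python
from h import *
rep()
```

```text
t 4.9 pos [ 0.5428 -0.0517  0.1043] clamp [ -0.8 -31.7] x [ 0.999  0.047 -0.   ] yaw 2.67 F [-0.4  0.1  0.4] w 0.5
```

Emit:
drive_tool(increments="0 0 -8 0 255;0 0 -8 0 255")

```text
time: 5.15
position: [0.5432, -0.0656, 0.104]
tool_rot: [-1.569, -0.038, 0.039]
ft_force: [-0.8, 2.4, -2.1]
grip_width: 0.011
```

Emit:
drive_tool(increments="0 0 -8 0 255;0 0 0 0 255")

```text
time: 5.4
position: [0.5437, -0.0724, 0.1042]
tool_rot: [-1.568, -0.037, 0.039]
ft_force: [-0.7, 5.7, -0.8]
grip_width: 0.009
```

Run:
```python
from h import *
rep()
w=get_image("side")
crop(w,290,120,410,255,4.4,"s3.png")
w=get_image("scene")
crop(w,200,150,420,310,3.6,"sc3.png")
```

```text
t 5.4 pos [ 0.5437 -0.0724  0.1042] clamp [ -0.9 -52.4] x [ 0.999  0.049 -0.001] yaw 2.79 F [-0.7  5.7 -0.8] w 0.8
```

View pics/s3.png

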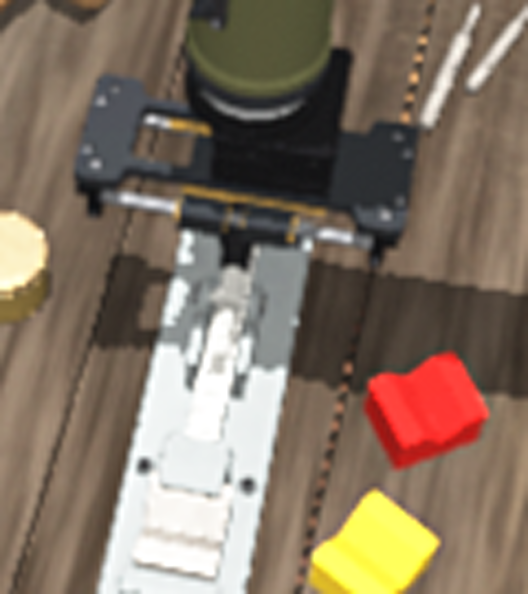

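View pics/sc3.png

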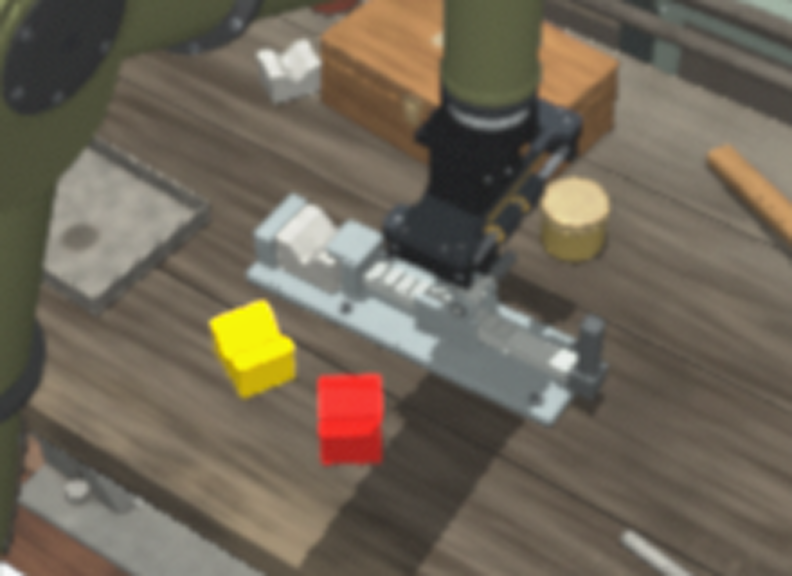

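Run:
```python
from h import *
rep()
w=get_image("scene")
def pad(a,r=.06):
    a0=np.arctan2(.056,.021)+a
    return cw(0,-.045+r*np.cos(a0),.064+r*np.sin(a0))
crop(w,300,190,380,260,10,"sc4.png")
crop(w,300,190,380,260,10,"sc4p.png",[proj(w,pad(a)) for a in(0,.2,.4,.6,.85)]+[proj(w,cw(0,-.045,.064))])
```

```text
t 5.5 pos [ 0.5437 -0.0724  0.1042] clamp [ -1.  -52.5] x [ 0.999  0.049 -0.001] yaw 2.82 F [-0.4  6.4 -0.4] w 0.5
```

View pics/sc4.png

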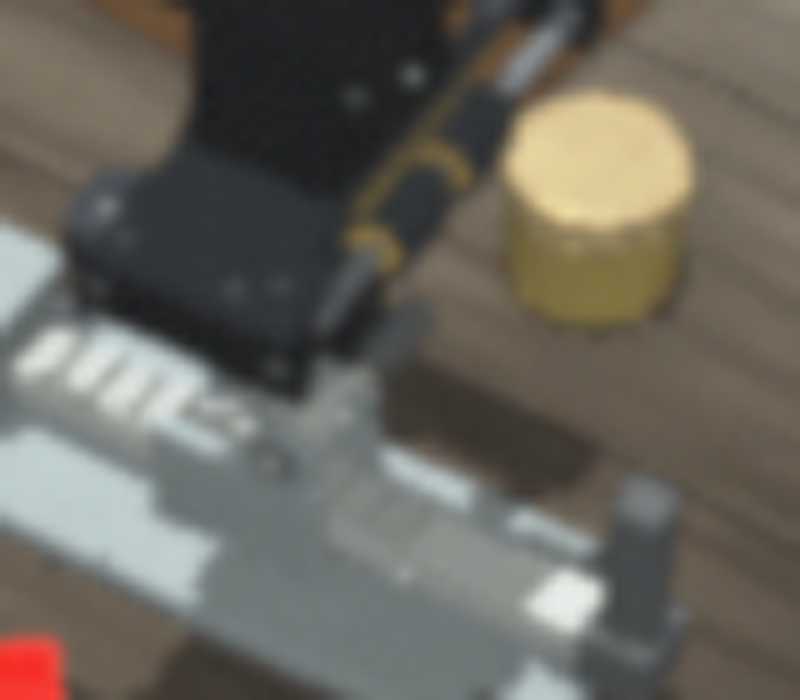

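View pics/sc4p.png

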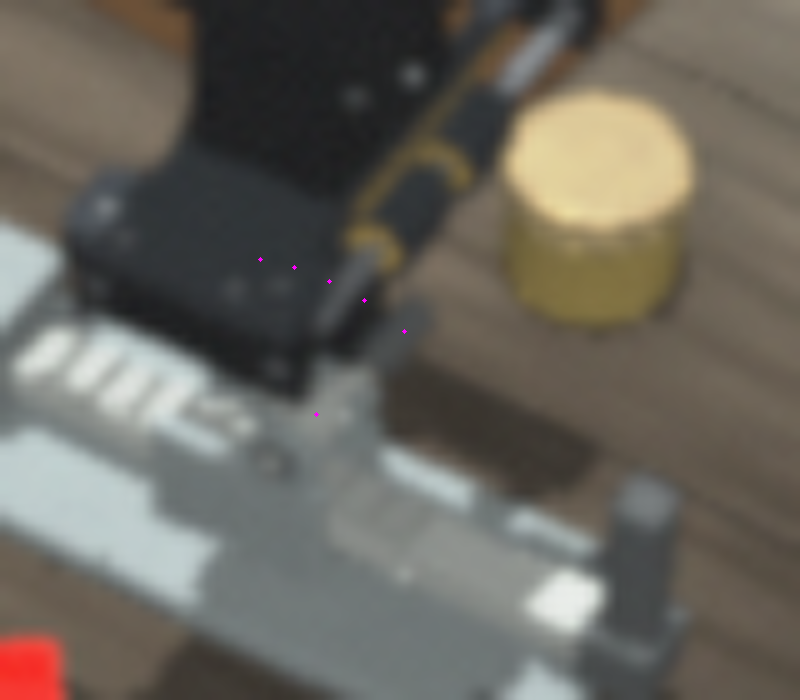

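Emit:
drive_tool(increments="0 0 8 0 255;0 -20 4 0 255;0 -40 0 0 255;1 -30 0 0 0;0 0 -40 0 0;0 0 -40 0 0;0 0 -36 0 0;0 0 0 0 0;0 0 0 0 0;0 0 0 0 0")

```text
time: 6.8
position: [0.5505, -0.1764, 0.1953]
tool_rot: [-1.571, -0.04, 0.039]
ft_force: [1.1, -0.2, -0.4]
grip_width: 0.721
```

Run:
```python
from h import *
s,M=rep()
w=get_image("scene")
h=cw(0,-.157,.08)
crop(w,290,150,390,250,7,"sc5.png",[proj(w,cw(0,-.157,.097))])
w2=get_image("side")
crop(w2,290,90,410,225,4.4,"s5.png",[proj(w2,cw(0,-.157,.097))])
w2=get_image("wrist")
crop(w2,0,0,640,400,1.25,"w5.png")
```

```text
t 6.8 pos [ 0.5505 -0.1764  0.1953] clamp [   0.6 -156.6] x [0.999 0.05  0.001] yaw 2.89 F [ 1.1 -0.2 -0.4] w 62.7
```

View pics/sc5.png

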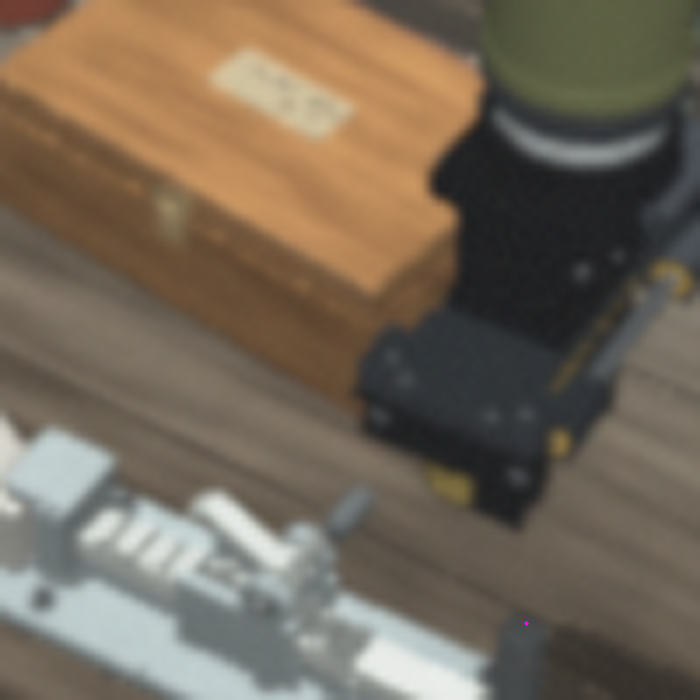

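View pics/s5.png

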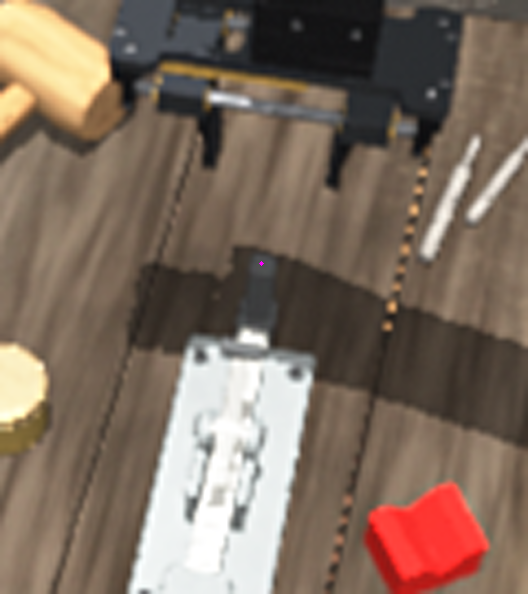

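View pics/w5.png

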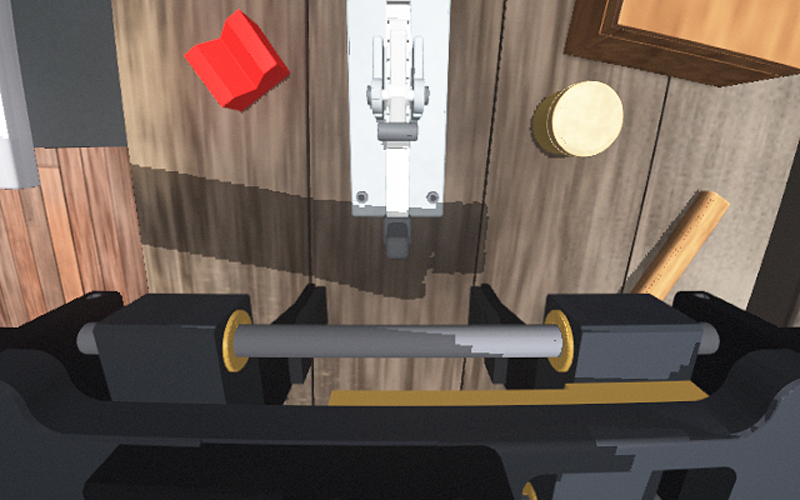

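Emit:
drive_tool(increments="0 35 0 0 0;0 35 0 0 0;0 35 0 0 0;0 28 0 0 0;0 0 0 0 130;0 0 0 0 255;0 0 0 0 255;0 0 0 0 255;0 0 0 0 255;0 0 0 0 255;0 0 0 0 255", squeeze=20)

```text
time: 8.32
position: [0.5501, -0.1778, 0.0616]
tool_rot: [-1.571, -0.038, 0.038]
ft_force: [0.3, 0.3, -0.2]
grip_width: 0.285
```

Run:
```python
from h import *
s,M=rep()
w2=get_image("side")
crop(w2,290,90,410,225,4.4,"s6.png")
```

```text
t 8.325 pos [ 0.5501 -0.1778  0.0616] clamp [ 1.00e-01 -1.58e+02] x [ 0.999  0.048 -0.   ] yaw 2.77 F [ 0.3  0.3 -0.2] w 24.8
```

View pics/s6.png

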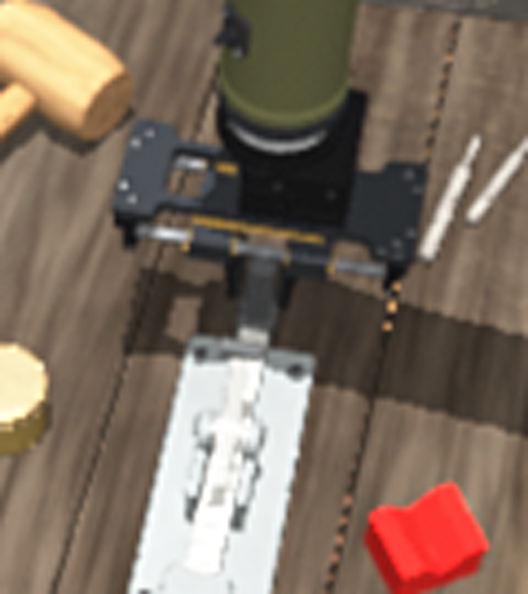

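Still closing; a few more rows, then a short pull.

Emit:
drive_tool(increments="0 0 0 0 255;0 0 0 0 255;0 0 0 0 255;0 0 0 0 255", squeeze=20)

```text
time: 8.88
position: [0.5499, -0.1778, 0.0615]
tool_rot: [-1.57, -0.037, 0.038]
ft_force: [-1.5, -0.4, 1.1]
grip_width: 0.204
```

Emit:
drive_tool(increments="0 0 -6 0 255;0 0 -6 0 255;0 0 -6 0 255;0 0 0 0 255")

```text
time: 9.38
position: [0.5507, -0.1974, 0.0615]
tool_rot: [-1.572, -0.037, 0.037]
ft_force: [-3.2, 0.2, 1.7]
grip_width: 0.209
```

Emit:
drive_tool(increments="0 0 -6 0 255;0 0 -6 0 255;0 0 -6 0 255;0 0 -6 0 255;0 0 -4 0 255;0 0 0 0 255")

```text
time: 10.12
position: [0.552, -0.2251, 0.0615]
tool_rot: [-1.572, -0.037, 0.037]
ft_force: [-3.7, -0.6, 2.5]
grip_width: 0.21
```

Emit:
drive_tool(increments="0 0 -3 0 255;0 0 -3 0 255")

```text
time: 10.38
position: [0.5522, -0.2294, 0.0615]
tool_rot: [-1.57, -0.037, 0.039]
ft_force: [-4.9, 2.6, 3.7]
grip_width: 0.204
```

Emit:
drive_tool(increments="0 0 -2 0 255;0 0 -2 0 255;0 0 0 0 255")

```text
time: 10.75
position: [0.5523, -0.23, 0.0614]
tool_rot: [-1.566, -0.038, 0.041]
ft_force: [-7.4, 8.4, 5.6]
grip_width: 0.201
```

Run:
```python
from h import *
s,M=rep()
w2=get_image("side")
crop(w2,290,100,410,275,3.4,"s7.png",[proj(w2,cw(0,.094-.055,.062)),proj(w2,cw(-.02,.094-.055,.062)),proj(w2,cw(.02,.094-.055,.062))])
```

```text
t 10.75 pos [ 0.5523 -0.23    0.0614] clamp [  -0.3 -210.3] x [ 0.999  0.05  -0.002] yaw 2.88 F [-7.4  8.4  5.6] w 17.5
```

View pics/s7.png

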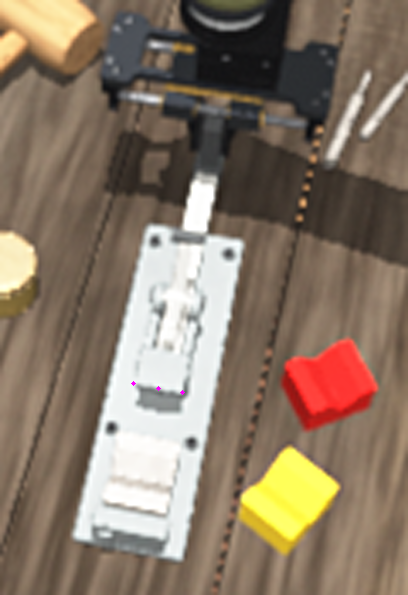

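Emit:
drive_tool(increments="0 0 0 0 0;0 0 0 0 0;0 0 0 0 0;0 0 0 0 0;0 -30 0 0 0;0 -40 0 0 0;0 -40 0 0 0;0 -40 0 0 0;0 0 40 0 0;0 0 40 0 0;0 0 40 0 0;0 0 40 0 0;0 0 40 0 0;0 0 40 0 0;0 0 0 0 0")

```text
time: 12.68
position: [0.5411, 0.0104, 0.2121]
tool_rot: [-1.569, -0.044, 0.042]
ft_force: [0.8, 0.0, 0.6]
grip_width: 1.003
```

Run:
```python
from h import *
s,M=rep()
w=get_image("wrist")
import pickle;pickle.dump(w,open("w8.pkl","wb"))
crop(w,0,0,640,400,1.25,"w8.png",[proj(w,cw(x,y,.052)) for x in(-.025,.025) for y in (.08,.14)])
crop(w,230,20,410,180,4.4,"w8z.png")
w2=get_image("scene")
crop(w2,220,150,400,280,4.4,"sc8.png",[proj(w2,cw(0,-.155-.055,.097)),proj(w2,cw(0,-.078,.114))])
```

```text
t 12.675 pos [0.5411 0.0104 0.2121] clamp [ 0.6 30.4] x [0.998 0.055 0.001] yaw 3.16 F [0.8 0.  0.6] w 87.2
```

View pics/w8.png

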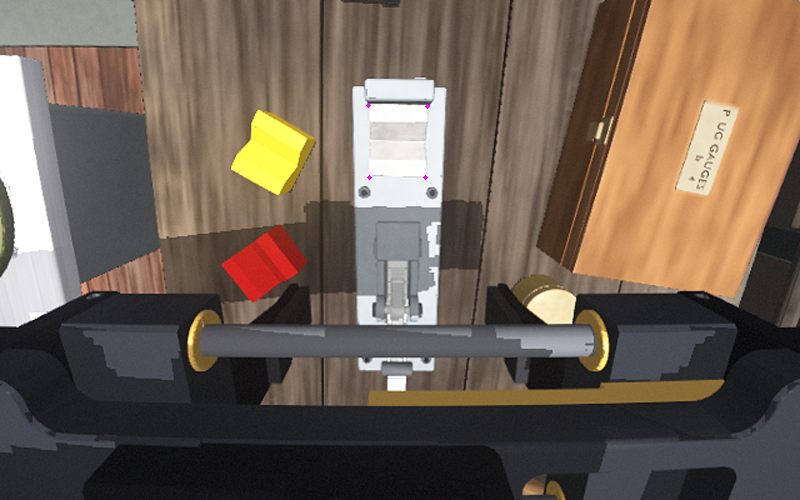

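View pics/sc8.png

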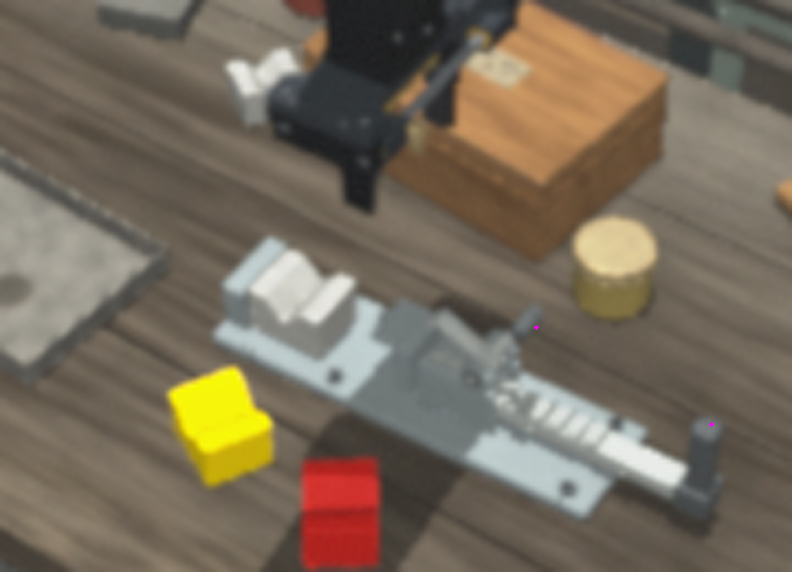

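View pics/w8z.png

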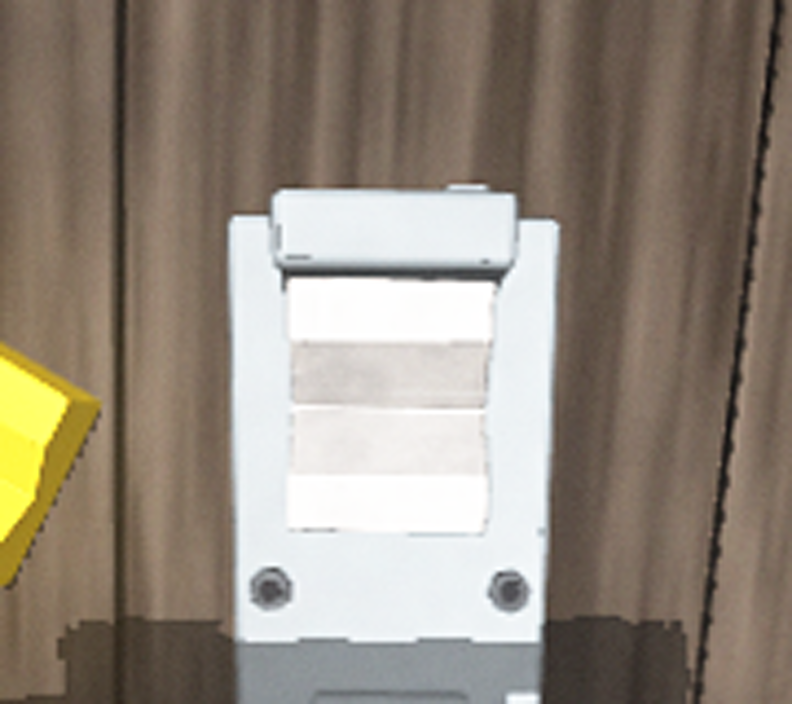

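Emit:
drive_tool(increments="0 0 40 0 0;0 0 40 0 0;0 40 0 0 0;0 40 0 0 0;0 0 0 0 0")

```text
time: 13.4
position: [0.5353, 0.0836, 0.1287]
tool_rot: [-1.571, -0.031, 0.041]
ft_force: [0.5, -0.6, 0.3]
grip_width: 1.001
```

Run:
```python
from h import *
s,M=rep()
print(delta([*cw(0,.11,0)[:2],.016]))
w=get_image("wrist")
crop(w,0,0,640,400,1.25,"w9.png")
```

```text
t 13.4 pos [0.5353 0.0836 0.1287] clamp [ -1.5 103.8] x [ 0.999  0.046 -0.006] yaw 2.63 F [ 0.5 -0.6  0.3] w 87.0
t 13.4 pos [0.5353 0.0836 0.1287] clamp [ -1.5 103.8] x [ 0.999  0.046 -0.006] yaw 2.63 F [ 0.5 -0.6  0.3] w 87.0
[  2.2 112.6   6.3]
```

View pics/w9.png

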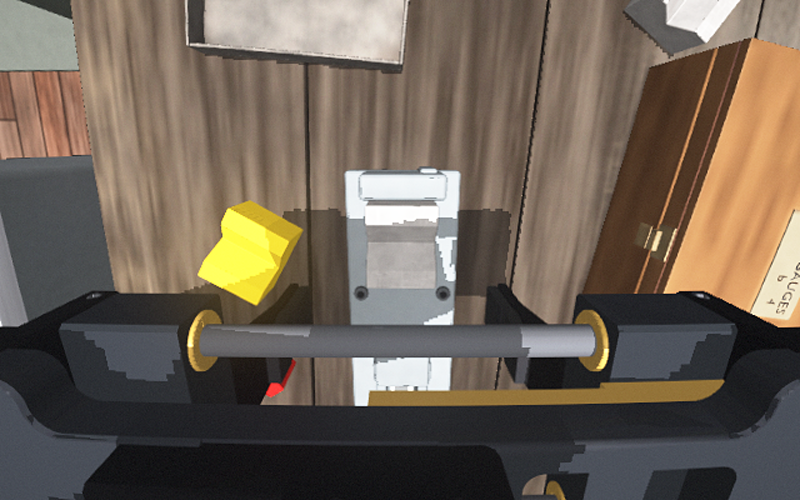

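Emit:
drive_tool(increments="0 20 0 0 0;0 0 0 0 0;0 0 0 0 0")

```text
time: 13.82
position: [0.5378, 0.0859, 0.1121]
tool_rot: [-1.571, -0.039, 0.037]
ft_force: [-0.1, -1.0, 0.3]
grip_width: 1.002
```

Run:
```python
from h import *
print(delta([*cw(0,.11,0)[:2],.016]));print(ctrl.get_state()["joint_positions"].round(3))
```

```text
t 13.825 pos [0.5378 0.0859 0.1121] clamp [  1.1 106. ] x [0.999 0.048 0.001] yaw 2.77 F [-0.1 -1.   0.3] w 87.2
[-1.2 96.1  4. ]
[ 0.47   0.261 -0.765  1.828  0.2    1.13  -0.315]
```

Emit:
drive_tool(increments="-1 25 4 0 0;0 25 0 0 0;0 25 0 0 0;0 15 0 0 0;0 0 0 0 0;0 0 0 0 0")

```text
time: 14.58
position: [0.537, 0.0901, 0.0225]
tool_rot: [-1.57, -0.039, 0.037]
ft_force: [-0.2, 0.3, -0.3]
grip_width: 0.997
```

Run:
```python
from h import *
print(delta([*cw(0,.11,0)[:2],.016]))
w=get_image("scene")
crop(w,230,170,330,250,7.5,"sc10.png")
```

```text
t 14.575 pos [0.537  0.0901 0.0225] clamp [  0.6 110.2] x [0.999 0.048 0.002] yaw 2.77 F [-0.2  0.3 -0.3] w 86.7
[-0.6  6.5 -0.2]
```

View pics/sc10.png

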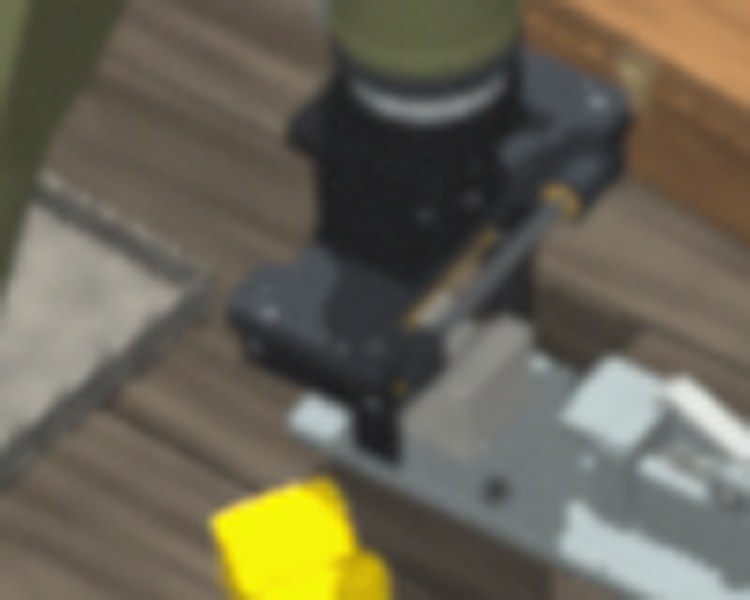

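Emit:
drive_tool(increments="0 6 0 0 0;0 0 0 0 255;0 0 0 0 255;0 0 0 0 255;0 0 0 0 255;0 0 0 0 255;0 0 0 0 255;0 0 0 0 255;0 0 0 0 255", squeeze=40)

```text
time: 15.75
position: [0.5365, 0.0899, 0.0157]
tool_rot: [-1.57, -0.039, 0.037]
ft_force: [2.0, 0.6, -0.8]
grip_width: 0.576
```

Run:
```python
from h import *
rep()
```

```text
t 15.75 pos [0.5365 0.0899 0.0157] clamp [1.000e-01 1.101e+02] x [0.999 0.048 0.001] yaw 2.77 F [ 2.   0.6 -0.8] w 50.1
```

Emit:
drive_tool(increments="0 0 0 0 255;0 0 0 0 255;0 -4 0 0 255;0 -6 0 0 255;0 -8 0 0 255;0 -10 0 0 255;0 -12 0 0 255;0 -20 0 0 255;0 -20 0 0 255;0 -20 0 0 255;0 0 0 0 255;0 0 0 0 255", squeeze=40)

```text
time: 17.25
position: [0.5357, 0.0896, 0.1152]
tool_rot: [-1.571, -0.037, 0.038]
ft_force: [-0.5, -0.2, -6.0]
grip_width: 0.571
```

Run:
```python
from h import *
rep()
w=get_image("side")
crop(w,270,160,410,400,2.4,"s11.png")
w=get_image("wrist")
crop(w,0,0,640,400,1.25,"w11.png")
```

```text
t 17.25 pos [0.5357 0.0896 0.1152] clamp [ -0.7 109.8] x [ 0.999  0.048 -0.001] yaw 2.76 F [-0.5 -0.2 -6. ] w 49.7
```

View pics/s11.png

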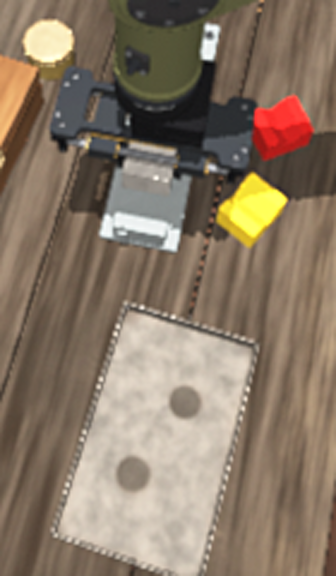

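View pics/w11.png

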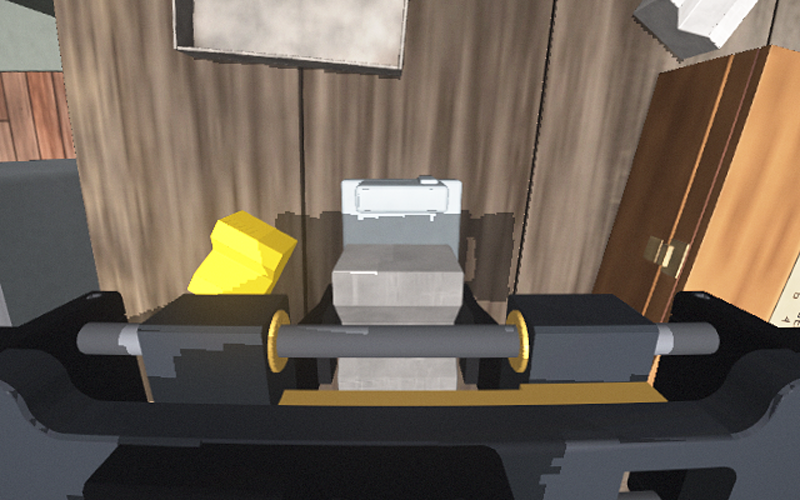

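Run:
```python
from h import *
import pickle
d=pickle.load(open("side0.pkl","rb"))
for p in [(335,238),(227,387)]:
    u=np.array(p)/5+[280,280]-.5;print("circle",onz(d,*u,.002))
c=np.array([.4615,.3354])
for z in(.12,): print(delta([c[0],c[1],z]))
print(ctrl.get_state()["joint_positions"].round(3))
```

```text
circle [0.4444214  0.29388361 0.002     ]
circle [0.47989437 0.375479   0.002     ]
t 17.35 pos [0.5354 0.0896 0.1145] clamp [ -1.1 109.8] x [ 0.999  0.048 -0.002] yaw 2.77 F [-0.1 -0.6 -6.4] w 49.7
[-61.9  -5.4 249.1]
[ 0.469  0.258 -0.771  1.828  0.197  1.137 -0.321]
```

Emit:
drive_tool(increments="-3 0 12 0 255;-6 0 24 0 255;-7 0 28 0 255;-7 0 28 0 255;-7 0 28 0 255;-7 0 28 0 255;-7 0 28 0 255;-7 0 28 0 255;-6 0 24 0 255;-4 0 14 0 255;-2 0 8 0 255;0 0 0 0 255;0 0 0 0 255")

```text
time: 18.98
position: [0.4618, 0.3353, 0.1153]
tool_rot: [-1.572, -0.037, 0.037]
ft_force: [1.2, 0.2, -4.6]
grip_width: 0.571
```

Run:
```python
from h import *
print(delta([.4615,.3354,.0065]))
w=get_image("wrist")
crop(w,0,0,640,400,1.25,"w12.png")
w=get_image("side")
crop(w,270,200,410,400,3,"s12.png")
```

```text
t 18.975 pos [0.4618 0.3353 0.1153] clamp [-62.3 358.9] x [ 0.999  0.047 -0.   ] yaw 2.68 F [ 1.2  0.2 -4.6] w 49.7
[ -0.3 108.8   0.2]
```

View pics/w12.png

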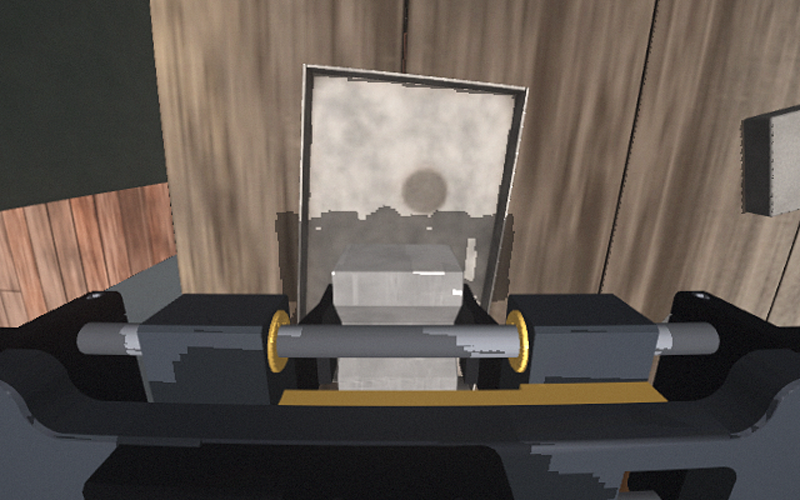

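View pics/s12.png

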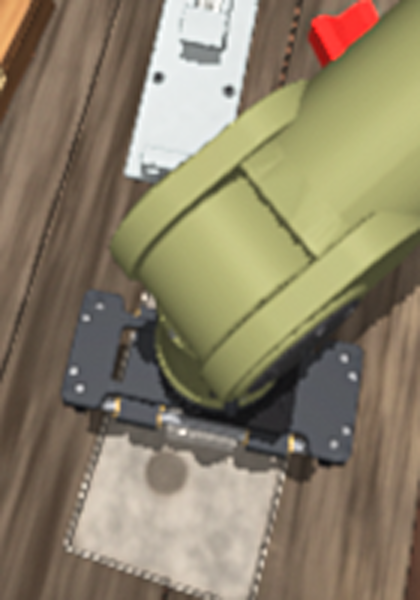

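Emit:
drive_tool(increments="0 20 0 0 255;0 25 0 0 255;0 20 0 0 255;0 15 0 0 255;0 10 0 0 255;0 8 0 0 255;0 4 0 0 255;0 0 0 0 255;0 0 0 0 255")

```text
time: 20.2
position: [0.4615, 0.3368, 0.014]
tool_rot: [-1.57, -0.039, 0.037]
ft_force: [0.1, 0.3, -4.9]
grip_width: 0.569
```

Emit:
drive_tool(increments="0 2 0 0 255;0 2 0 0 255;0 0 0 0 255")

```text
time: 20.58
position: [0.461, 0.3363, 0.0093]
tool_rot: [-1.571, -0.038, 0.038]
ft_force: [0.9, 0.3, -5.3]
grip_width: 0.574
```

Run:
```python
from h import *
rep()
```

```text
t 20.575 pos [0.461  0.3363 0.0093] clamp [-63.  359.9] x [ 0.999  0.048 -0.   ] yaw 2.77 F [ 0.9  0.3 -5.3] w 49.9
```

Emit:
drive_tool(increments="0 1 0 0 255;0 1 0 0 255;0 0 0 0 255")

```text
time: 20.95
position: [0.4611, 0.3365, 0.0074]
tool_rot: [-1.571, -0.038, 0.038]
ft_force: [-0.1, 0.5, -4.6]
grip_width: 0.569
```

Emit:
drive_tool(increments="0 1 0 0 255;0 0 0 0 255")

```text
time: 21.2
position: [0.4611, 0.3365, 0.0064]
tool_rot: [-1.571, -0.038, 0.038]
ft_force: [0.0, -0.3, -6.2]
grip_width: 0.57
```

Emit:
drive_tool(increments="0 1 0 0 255;0 0 0 0 255")

```text
time: 21.45
position: [0.4612, 0.3366, 0.0059]
tool_rot: [-1.571, -0.038, 0.038]
ft_force: [-0.8, -1.6, -2.0]
grip_width: 0.574
```

Emit:
drive_tool(increments="0 1 0 0 255;0 0 0 0 255")

```text
time: 21.7
position: [0.4613, 0.3366, 0.0058]
tool_rot: [-1.571, -0.038, 0.038]
ft_force: [-3.2, -2.0, 7.0]
grip_width: 0.57
```

Seated on the tray floor (the reading changed from −6 N to +7 N). Release part-way, then retreat straight up.

Emit:
drive_tool(increments="0 0 0 0 70;0 0 0 0 60;0 0 0 0 50;0 0 0 0 50;0 0 0 0 50;0 0 0 0 50")

```text
time: 22.45
position: [0.4611, 0.3365, 0.0045]
tool_rot: [-1.571, -0.038, 0.038]
ft_force: [-0.5, 1.1, -0.2]
grip_width: 0.807
```

Run:
```python
from h import *
rep()
```

```text
t 22.45 pos [0.4611 0.3365 0.0045] clamp [-62.8 360.1] x [ 0.999  0.048 -0.   ] yaw 2.77 F [-0.5  1.1 -0.2] w 70.2
```

Emit:
drive_tool(increments="0 -5 0 0 50;0 -10 0 0 50;0 -25 0 0 50;0 -40 0 0 50;0 -40 0 0 50;0 -40 0 0 50;0 -40 0 0 50;0 0 -40 0 50;0 0 -40 0 50;0 0 -40 0 50;0 0 0 0 50")

```text
time: 23.82
position: [0.4679, 0.2129, 0.2051]
tool_rot: [-1.573, -0.034, 0.032]
ft_force: [-0.1, -0.0, -0.1]
grip_width: 0.806
```

Run:
```python
from h import *
rep()
w=get_image("wrist")
crop(w,0,0,640,400,1.25,"w13.png")
w=get_image("side")
crop(w,180,120,410,400,2.1,"s13.png")
w=get_image("scene")
crop(w,150,120,420,300,2.9,"sc13.png")
```

```text
t 23.825 pos [0.4679 0.2129 0.2051] clamp [-62.3 236.4] x [0.999 0.042 0.001] yaw 2.42 F [-0.1 -0.  -0.1] w 70.1
```

View pics/w13.png

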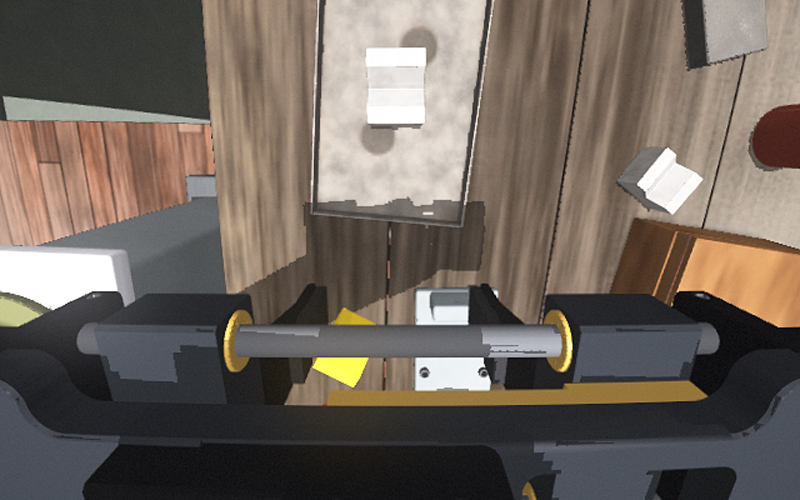

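View pics/s13.png

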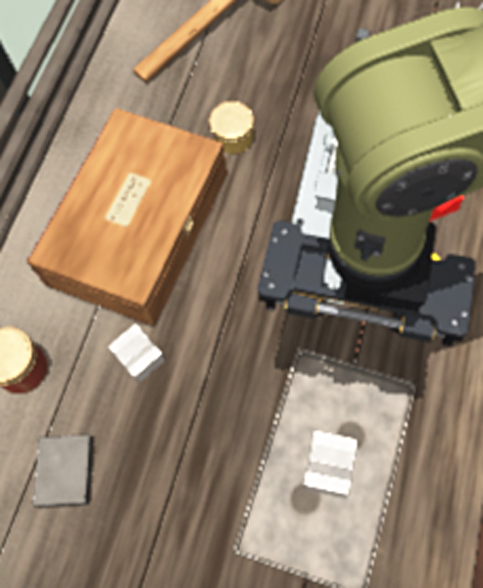

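View pics/sc13.png

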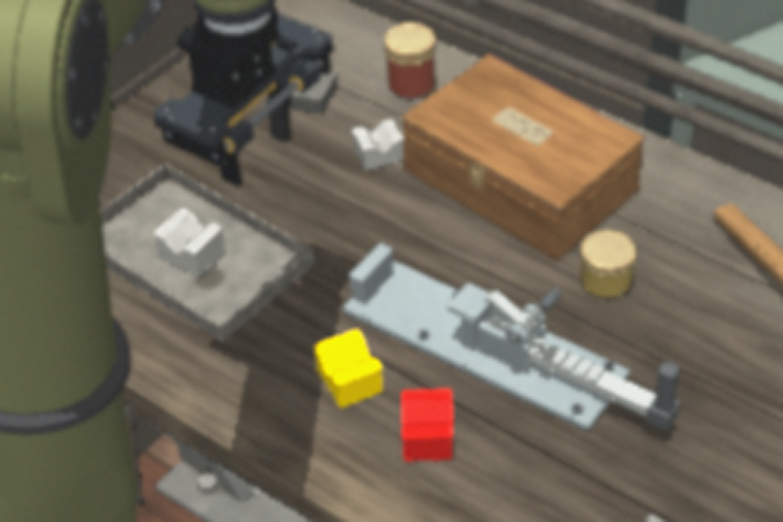

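The V-block stands upright and flat near the middle of the tray (scene crop about (188,240)). The clamp is fully open with the pawl tipped back, and the red and yellow blocks and the other bystanders look unmoved. I'm handing the job in.

Run:
```python
from bench import workorder
print(workorder.close_job())
```

```text
the job is handed in; nothing more can be done
None
```

The job is done and handed in at about 24 s of the 53 s allowed; no verdict was reported.

1. **Pawl:** I pushed the thumb lever back with the closed fingers. In the scene camera its cross bar sat at the fully tipped-back position (about 0.85 rad).
2. **Clamp:** I gripped the handle and drew the bar until it met its stop. Motion ceased at clamp y ≈ -210 mm and the force rose to about 8 N. The jaw lip and handle then matched their expected fully open positions in the side and scene views.
3. **V-block:** I gripped it across its 50 mm faces with 40 N, lifted it straight up and carried it level. I lowered it until the tray floor took its weight (vertical force went from -6 N to +7 N), then let go and backed away.

**Last checks:** The wrist, side and scene views show the V-block upright and flat near the middle of the tray. The clamp is fully open with the pawl still back, and the bystanders and the red and yellow blocks look unmoved. The gripper was clear of everything, and its force reading was near zero.

**Disagreements:** None of the checks failed. The measured tool position lagged the commanded one by up to about 6 mm just after moves, so I measured again before the V-block grasp. I judged the bystanders by eye only. The steel punch wasn't measured.

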